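# Hold the uncapped headspace vial level over the light pad

## Task

One vial in the vial carousel is still without its aluminium cap because the crimper rejected it: grip that empty vial, draw it straight up out of its pocket, turn it onto its side and hold it level above the middle of the white light pad, about 100 mm up, so that the glass can be checked for cracks against the light. The carousel turns freely and may turn, but the capped vials must stay seated in it, nothing may touch the light pad, and the jar, the crimping pliers and the hygrometer stay where they are. Finish while still holding the vial there: do not set it down or let go.

Things in the scene. Friction and masses are not known exactly. Their poses are not given: they have to be found in the camera images.
- open_vial: the uncapped 20 ml headspace vial, amber glass, about 19 g, 22.5 mm in diameter and 75 mm long. Origin: centre of its underside; +z runs along its axis to the open mouth; round, so its turn about z means nothing. Straight wall from 0 to 57 mm, a shoulder, then a neck 16.6 mm wide up to 69 mm and a rim 20 mm wide to 75 mm. At the start it stands upright in a pocket of the carousel, 47 mm of it above the disc's top. The three pockets next to it on either side are empty.
- open_vial_mid (a point): the middle of the uncapped vial: on its axis, 37.5 mm from the underside
- carousel: round aluminium disc, 236 mm in diameter, with 12 pockets bored in it 30 degrees apart, their centres 88 mm from the axis; it stands on a bearing and turns freely about its upright axis, with next to no friction. Origin: on the axis at the height of the pockets' floors, 38 mm above the bench. Pockets are 24.6 mm wide and 28 mm deep, so the disc's flat top lies 28 mm above the origin. A black knob 34 mm wide on the axis rises to 53 mm above the origin.
- capped_1: a capped vial, the same amber vial closed by a crimped aluminium cap 21 mm wide, 76 mm tall in all, standing in a carousel pocket, on the side of the carousel away from the uncapped vial (120 degrees or more round from it). Origin: centre of its underside; +z up
- capped_2: a capped vial, the same amber vial closed by a crimped aluminium cap 21 mm wide, 76 mm tall in all, standing in a carousel pocket, on the side of the carousel away from the uncapped vial (120 degrees or more round from it). Origin: centre of its underside; +z up
- capped_3: a capped vial, the same amber vial closed by a crimped aluminium cap 21 mm wide, 76 mm tall in all, standing in a carousel pocket, on the side of the carousel away from the uncapped vial (120 degrees or more round from it). Origin: centre of its underside; +z up
- capped_4: a capped vial, the same amber vial closed by a crimped aluminium cap 21 mm wide, 76 mm tall in all, standing in a carousel pocket, on the side of the carousel away from the uncapped vial (120 degrees or more round from it). Origin: centre of its underside; +z up
- pad: flat white LED light pad lying fixed on the bench, 170 mm (its x) by 230 mm (its y), 8.5 mm high. Origin: centre of its underside. It stands on one side of the bench and the carousel on the other, either way round
- pad_top (a point): the middle of the light pad's upper face, 8.5 mm above the bench
- cap_jar: white plastic jar with a lid, 60 mm wide and 68 mm tall, bystander. Origin: centre of its underside
- crimper: hand crimping pliers with an aluminium head and two grey handles, lying on the bench, about 65 by 210 mm and 32 mm high, bystander. Origin: on the bench under the middle of it
- hygrometer: white thermo-hygrometer with a grey display, 108 mm wide, 48 mm deep at its foot and 92 mm tall, standing on the bench, bystander. Origin: centre of its underside
There are look-alikes about, which are no part of the job. Leave any blue, pink or red look-alike of the open_vial alone.

How it is judged:
On the way:
1. the uncapped vial has been drawn up out of its pocket, still upright, in the fingers (z of open_vial in the frame of carousel above 0.034 m and angle between open_vial's own z axis and vertical below 0.6 rad and contact force between open_vial and the fingers above 0.3 N), for 0.1 s.
At the end, for the whole second after the job is handed in: The uncapped vial is held in the fingers, at rest, lying level within 20 degrees, its middle within 50 mm (level) of the light pad's middle and 60 to 190 mm above the pad; the capped vials are all seated in the carousel, and the jar, pliers and hygrometer are within 30 mm of where they stood (contact force between open_vial and the fingers above 0.3 N and angle between open_vial's own z axis and vertical between 1.22 and 1.92 rad and horizontal distance between open_vial_mid and pad_top below 0.05 m and height (world z) of open_vial_mid between 0.068 and 0.2 m and linear speed of open_vial below 0.03 m/s and z of each of capped_1, capped_2, capped_3, capped_4 in the frame of carousel below 0.012 m and distance of each of cap_jar, crimper, hygrometer from where it was at the start of the episode below 0.03 m); the arm keeps its last pose, push and grip.
It fails at once if a capped vial is lifted out of its pocket or tipped (z of any of capped_1, capped_2, capped_3, capped_4 in the frame of carousel above 0.02 m or angle between any of capped_1, capped_2, capped_3, capped_4's own z axis and vertical above 0.4 rad).
It fails at once if something touches the light pad (contact force between anything else and pad above 1 N).
It fails at once if the uncapped vial is dropped or set down on the bench (height (world z) of open_vial_mid below 0.045 m).
It fails at once if the jar, the pliers or the hygrometer is pushed away (distance of any of cap_jar, crimper, hygrometer from where it was at the start of the episode above 0.03 m).
It also fails if it takes over 38 s, if anything falls off the work surface, if the arm or the gripper's body presses on something with over 40 N, if the wrist force passes 120 N, or if a joint passes its speed limit or range.

## Robot

A 7-joint arm with a two-finger parallel gripper is mounted at the origin on the work surface. World frame = base frame: x ahead of the robot, y to its left, z up, the work surface at z = 0. Lengths are in m, angles in rad, forces in N, time in s.
With the tool pointing down it reaches from about 0.4 to 0.85 m from the base axis. Payload 10.4 kg.
Tool frame: the origin (TCP) lies between the finger pads; the fingertips stand 22 mm ahead of it and the grasp point (between the pads) lies 3 mm ahead of it (r.nose_length is the distance from the TCP to the fingertips, in m); z points along the fingers, y is the line along which they close (so a half turn about z gives the same grasp; the last joint's range is limited). The gripper opens to 87 mm and grips with 3 to 60 N. Pads are 19 mm wide; open, the fingers measure 117 mm over their backs; the gripper's body (75 mm by 190 mm) begins 51 mm behind the grasp point.
Start: joints at [1.175, 0.332, -0.065, 1.46, 0.022, 1.35, -0.088], TCP at [0.228, -0.582, 0.245] pointing down, gripper open.
Joint ranges: [-2.6, 2.6], [-0.5, 2.12], [-1.47, 1.34], [0.16, 2.42], [-1.27, 4.41], [0.06, 2.06], [-2.6, 2.6]. Speed limits (rad/s): [2.22, 2.22, 2.79, 2.79, 3.14, 3.14, 3.14].

## Interface

Orientations are given as a unit quaternion [x, y, z, w].
In Python, from bench import readout, cams, r gives the robot as it stands. The module is installed in compiled form; this text tells all that it offers.
- The arm moves only by the tool step_arm, never from a script. Its argument "deltas" is a list that holds one entry, the list of rows, each a list of 7 numbers: the turn, a rotation vector about the tool's x, y, z in rad, then the shift along the tool's x, y, z in m, then the opening in per cent of the stroke, from 0 (shut) to 100 (fully open). A call has 1 to 20 rows; each row is the pose to reach, as a shift and turn from the pose commanded when the call began, along the tool's axes at that moment; what a row does not reach only later rows make up. A row lasts 1/8 s, in which the tool goes at most 62.5 mm and 10.7 degrees, less where a joint would pass 70% of its speed; a pose out of reach is approached as far as the arm can. A call with a gripper value outside its range is refused whole. The fingers move at their own pace and stop on an object; "squeeze" is the grip in N (left out, the last holds). Time passes only in rows, so rows that repeat a pose let the fingers close. It gives the time, the measured TCP pose, the force, the opening and the grip force at its end, in the units of the state.
- readout.read_state(): the state, without advancing time (a new reading comes with each control period).
- cams.camera(name): name is "side" or "top" or "wrist"; returns a dict with "img" (420x560x3 uint8, red, green, blue), "fx", "fy", "cx", "cy" (pixels), "origin" and "rotation" of the camera in the world; the wrist camera has in their place "T_tool_cam" (4x4, takes a point from camera to tool coordinates, whose origin is the TCP and whose axes are the flange's). Camera axes: x right, y up, looking along -z (the intrinsics and any distortion apply to the point x, -y, -z); pixel columns grow to the right and rows downward; lengths in m; the calibration is good to about 2 mm. A picture is of the moment at which its call begins: read the wrist's pose just before it. There is no depth.
- r.close_job(): hands the job in; it is judged then, once.
The state is a dict: "time": time; "joint_positions": joint angles; "joint_vel": joint speeds; "joint_torque": joint torques, N m; "ee_pos": TCP position; "eef_rot": TCP orientation; "ft_force": force on the tool from outside, world axes, zero at the start; "torque": the same for the moment, N m; "width": finger opening in m; "grip_force": force on a finger pad.
Only numpy, scipy, OpenCV 4.12 (cv2) and the standard library are available. Lean on these libraries where they do the work, as an engineer would, in place of code of your own. Each camera call takes 0.05 s, during which the arm holds its last target. There are 200 camera calls.

## Working session

There is one attempt and no reset: what is moved stays moved. The work goes in short steps, Python scripts to look and compute and a tool call to move; the robot and the scene stay as the last step left them, time stands still between calls to the robot, and variables do not carry over. Pictures are saved under pics/ and viewed, at most 10 in all, crops included, and the job is handed in when it is done.

Besides the shell and the picture viewer there is one more tool, called as name([rows], argument=value, ...), one row to a line, values as JSON. step_arm: Moves the arm, as the interface text tells. Its arguments: {"type":"object","properties":{"deltas":{"type":"array"},"squeeze":{"type":"number"}},"required":["deltas"]}

```bash
mkdir -p pics; cat > h.py <<'E'
import numpy as np, cv2
from bench import readout, cams, r
from scipy.spatial.transform import Rotation as R
def save(name,c): cv2.imwrite(name, cv2.cvtColor(c["img"],cv2.COLOR_RGB2BGR))
def pose(c,s=None):
    if "T_tool_cam" in c:
        T=np.array(c["T_tool_cam"]); Rt=R.from_quat(s["eef_rot"]).as_matrix()
        return np.array(s["ee_pos"])+Rt@T[:3,3], Rt@T[:3,:3]
    return np.array(c["origin"]),np.array(c["rotation"])
def ray(c,u,v,z,s=None):
    o,Rm=pose(c,s); d=Rm@np.array([(u-c["cx"])/c["fx"],-(v-c["cy"])/c["fy"],-1])
    return o+d*(z-o[2])/d[2]
def proj(c,p,s=None):
    o,Rm=pose(c,s); q=Rm.T@(np.array(p)-o)
    return np.array([c["cx"]-c["fx"]*q[0]/q[2], c["cy"]+c["fy"]*q[1]/q[2]])
E
python3 - <<'E'
from h import *
s=readout.read_state(); print(s)
for n in("top","side"):
    c=cams.camera(n); save(f"pics/{n}1.png",c); print({k:v for k,v in c.items() if k!="img"})
E
```

```text
{'time': 0.0, 'joint_positions': array([ 1.17540978,  0.33283182, -0.06468996,  1.46094654,  0.02159319,
        1.3498886 , -0.08850913]), 'joint_vel': array([ 9.95864050e-04, -1.16418522e-03,  1.32800544e-03, -6.44582951e-05,
       -1.38725098e-04,  1.10620624e-03,  1.78702114e-03]), 'joint_torque': array([-2.24531323e-04, -6.23247313e+01,  2.49419123e-02, -3.89893162e+01,
       -6.12251577e-02,  3.98353406e-02,  1.85298381e-04]), 'ee_pos': array([ 0.22749554, -0.58174483,  0.2437764 ]), 'eef_rot': array([ 9.82678685e-01,  1.85316288e-01, -1.57874820e-04, -6.71277435e-04]), 'ft_force': array([ 0.13528492,  0.34881925, -0.30955026]), 'torque': array([0.00042552, 0.00510495, 0.03388189]), 'grip_force': 0.0, 'width': 0.08725023849287725}
{'fx': 478.0149816321947, 'fy': 478.0149816321947, 'cx': 280.27268550502004, 'cy': 211.5650922881424, 'origin': array([ 0.36426473, -0.00306285,  1.07529535]), 'rotation': array([ 0.05508638, -0.06388526, -0.70153025,  0.70762948])}
{'fx': 518.4547252223269, 'fy': 518.4547252223269, 'cx': 279.60483010418125, 'cy': 204.2399610826864, 'origin': array([ 0.31789117, -0.64054366,  0.83324629]), 'rotation': array([ 0.34188471, -0.04894978, -0.15551901,  0.92549046])}
```

```bash
sed -i 's/np.array(c\["origin"\]),np.array(c\["rotation"\])/np.array(c["origin"]),R.from_quat(c["rotation"]).as_matrix()/' h.py
```

```text
(no output)
```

View pics/top1.png

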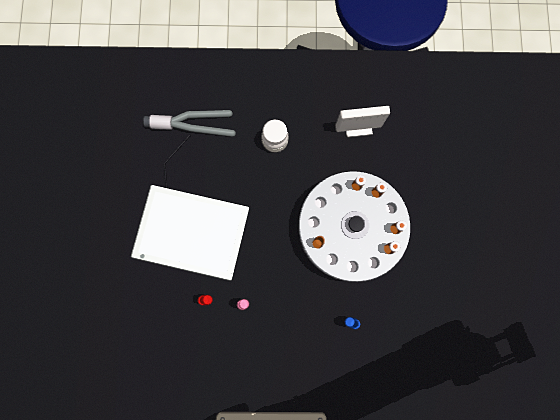

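View pics/side1.png

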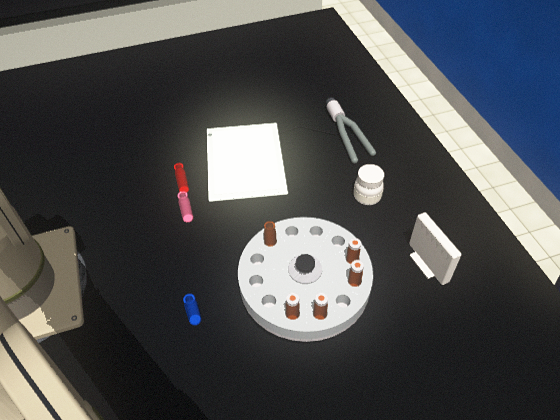

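The candidates are:
- The uncapped amber vial: top (318,242), side (270,234).
- The capped vials: top (360,183), (380,190), (400,227) and (393,247).
- The look-alikes, none of them in the carousel: red (206,300), pink (243,304) and blue (351,322).

I choose the amber one without a white cap. The pad is at top (190,232), to the left (+y). I'll check the choice in a close crop.

```bash
python3 - <<'E'
from h import *
t=cv2.imread("pics/top1.png"); s=cv2.imread("pics/side1.png")
a=cv2.resize(t[210:270,288:348],(400,400),interpolation=cv2.INTER_CUBIC); b=cv2.resize(s[205:265,240:300],(400,400),interpolation=cv2.INTER_CUBIC)
cv2.imwrite("pics/crop1.png",np.hstack([a,b]))
c=cams.camera("top"); d=cams.camera("side")
print("knob",ray(c,356,224,.091),"disc",ray(c,355,226,.066))
print("vial mouth top",ray(c,318,242,.113),"side mouth",ray(d,270,225,.113), "side base", ray(d,270,244,.066))
g=cv2.cvtColor(c["img"],cv2.COLOR_RGB2GRAY)
m=(g>150).astype(np.uint8); m=cv2.morphologyEx(m,cv2.MORPH_OPEN,np.ones((3,3)))
n,l,st,ce=cv2.connectedComponentsWithStats(m)
for i in range(1,n):
    if st[i,4]>3000 and ce[i][1]>100:
        k,_=cv2.findContours((l==i).astype(np.uint8),0,1); k=max(k,key=cv2.contourArea); box=cv2.boxPoints(cv2.minAreaRect(k))
        print(st[i],ce[i]); W=[ray(c,*p,.0085)[:2].round(3) for p in box]; print(W, np.mean(W,0))
        (eu,ev),ax,an=cv2.fitEllipse(cv2.convexHull(k)); print("ell",eu,ev,ax,ray(c,eu,ev,.066))
E
```

```text
knob [ 0.50697551 -0.17274221  0.091     ] disc [ 0.50626606 -0.17482969  0.066     ]
vial mouth top [ 0.46628823 -0.09123255  0.113     ] side mouth [ 0.47273626 -0.09625592  0.113     ] side base [ 0.46918792 -0.10261344  0.066     ]
[ 300  172  110  109 7974] [353.91948834 226.4156007 ]
[array([ 0.638, -0.06 ]), array([ 0.641, -0.312]), array([ 0.395, -0.302]), array([ 0.393, -0.06 ])] [ 0.51675 -0.1835 ]
ell 354.4105224609375 225.8932647705078 (108.43199157714844, 111.38619232177734) [ 0.5064843  -0.17357253  0.066     ]
[ 132  185  117   95 7657] [190.50202429 232.01162335]
[array([0.441, 0.315]), array([0.608, 0.287]), array([0.557, 0.056]), array([0.391, 0.09 ])] [0.49925 0.187  ]
ell 191.26531982421875 231.02444458007812 (113.7712631225586, 121.61051177978516) [0.49224023 0.17354732 0.066     ]
```

View pics/crop1.png

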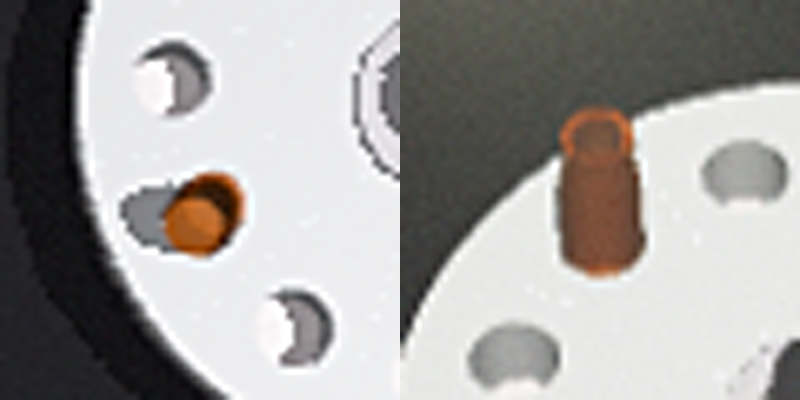

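The crop shows the open rim with the mouth at top (320,240) and side (269.5,225). There is no cap, so this is the right vial. Both views put it near (0.471,-0.095), and 86–88 mm from the disc axis fits. I'll grip it with the tool tilted 45° sideways, body outside the disc. A quarter turn then lays it level with the tool still 45° up.

```bash
cat >> h.py <<'E'
def frame(yaw_y,th):
    # closing axis horizontal at azimuth yaw_y; tool leans th: body displaced towards +x_h
    y=np.array([np.cos(yaw_y),np.sin(yaw_y),0]); xh=np.cross(y,[0,0,-1])
    z=-np.sin(th)*xh+np.cos(th)*np.array([0,0,-1.]); return np.column_stack([np.cross(y,z),y,z])
def delta(p,Rm,s=None):
    s=s or readout.read_state(); R0=R.from_quat(s["eef_rot"])
    return (R0.inv()*R.from_matrix(Rm)).as_rotvec().round(3).tolist(), R0.inv().apply(np.array(p)-s["ee_pos"]).round(4).tolist()
E
python3 - <<'E'
from h import *
F=frame(-.2,np.pi/4); C=np.array([.471,-.095,.087])
pre=C-.108*F[:,2]; print(pre,F); print(delta(pre,F))
E
```

```text
[ 0.48617189 -0.02015473  0.16336753] [[ 0.14048043  0.98006658 -0.14048043]
 [ 0.69301172 -0.19866933 -0.69301172]
 [-0.70710678  0.         -0.70710678]]
([-0.392, -0.718, -0.944], [0.4454, -0.4289, 0.0811])
```

step_arm([
  [[-0.39, -0.72, -0.945, 0.445, -0.429, 0.081, 60], [-0.39, -0.72, -0.945, 0.445, -0.429, 0.081, 60], [-0.39, -0.72, -0.945, 0.445, -0.429, 0.081, 60], [-0.39, -0.72, -0.945, 0.445, -0.429, 0.081, 60], [-0.39, -0.72, -0.945, 0.445, -0.429, 0.081, 60], [-0.39, -0.72, -0.945, 0.445, -0.429, 0.081, 60], [-0.39, -0.72, -0.945, 0.445, -0.429, 0.081, 60], [-0.39, -0.72, -0.945, 0.445, -0.429, 0.081, 60], [-0.39, -0.72, -0.945, 0.445, -0.429, 0.081, 60], [-0.39, -0.72, -0.945, 0.445, -0.429, 0.081, 60], [-0.39, -0.72, -0.945, 0.445, -0.429, 0.081, 60], [-0.39, -0.72, -0.945, 0.445, -0.429, 0.081, 60], [-0.39, -0.72, -0.945, 0.445, -0.429, 0.081, 60], [-0.39, -0.72, -0.945, 0.445, -0.429, 0.081, 60]],
])

```text
time: 1.95
ee_pos: [0.4856, -0.0217, 0.1641]
eef_rot: [0.715, 0.584, -0.297, 0.242]
ft_force: [1.2, -0.5, 0.3]
width: 0.0522
grip_force: 0.0
```

```bash
python3 - <<'E'
from h import *
s=readout.read_state(); print(s["joint_positions"].round(2)); c=cams.camera("wrist"); save("pics/w1.png",c)
np.savez("w1.npz",s=[*s["ee_pos"],*s["eef_rot"]])
for z in (.113,.066): print(proj(c,[.471,-.095,z],s))
for d in(-.01,.01): print(proj(c,[.471+d*.98,-.095-d*.2,.113],s))
E
```

```text
[ 0.14  0.48 -0.72  1.76  0.81  1.69 -1.02]
[283.30575987 244.46143083]
[283.34483812 191.83778495]
[270.12708292 244.45264289]
[296.48626357 244.47021999]
```

View pics/w1.png

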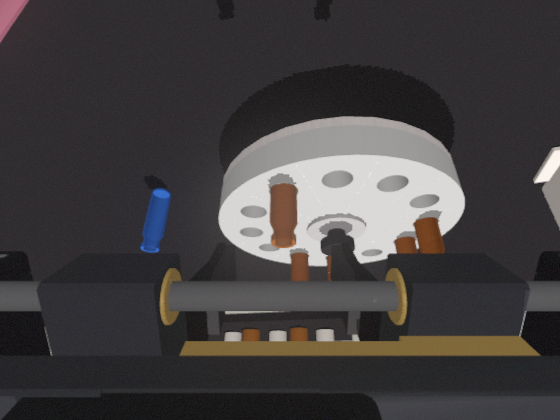

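The wrist view shows the vial's mouth at (284,240) and its foot at the disc at (284,187). The predictions were (283,244) and (283,192), so it sits centred between the fingers. I'll advance now.

```bash
python3 - <<'E'
from h import *
F=frame(-.2,np.pi/4); C=np.array([.4715,-.096,.087]); print(delta(C-.008*F[:,2],F))
E
```

```text
([-0.002, 0.002, -0.0], [0.001, 0.0011, 0.1002])
```

step_arm([
  [[0, 0, 0, 0.001, 0.001, 0.025, 60], [0, 0, 0, 0.001, 0.001, 0.05, 60], [0, 0, 0, 0.001, 0.001, 0.075, 60], [0, 0, 0, 0.001, 0.001, 0.09, 60], [0, 0, 0, 0.001, 0.001, 0.1, 60], [0, 0, 0, 0.001, 0.001, 0.1, 60], [0, 0, 0, 0.001, 0.001, 0.1, 60]],
])

```text
time: 2.88
ee_pos: [0.4732, -0.0887, 0.0926]
eef_rot: [0.715, 0.585, -0.297, 0.242]
ft_force: [-0.7, 0.2, 0.7]
width: 0.052
grip_force: 0.0
```

```bash
python3 - <<'E'
from h import *
s=readout.read_state(); print(s["ee_pos"],s["ft_force"]); c=cams.camera("wrist"); d=cams.camera("side")
b=cv2.resize(d["img"][150:350,170:370],(420,420)); cv2.imwrite("pics/g1.png",np.hstack([c["img"][:,140:500],b])[:,:,::-1])
E
```

```text
[ 0.47317323 -0.08870952  0.09264898] [-0.74797892  0.15476589  0.69069369]
```

View pics/g1.png

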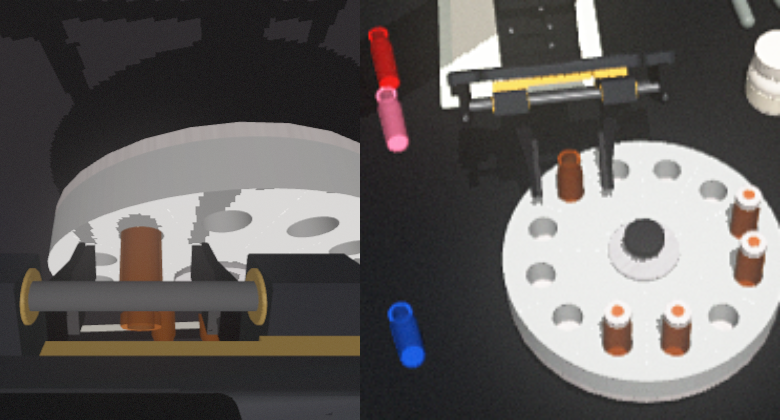

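The vial stands midway between the fingers and there is no contact yet. I'll close now.

step_arm([
  [[0, 0, 0, 0, 0, 0, 40], [0, 0, 0, 0, 0, 0, 32], [0, 0, 0, 0, 0, 0, 28], [0, 0, 0, 0, 0, 0, 20], [0, 0, 0, 0, 0, 0, 10], [0, 0, 0, 0, 0, 0, 10], [0, 0, 0, 0, 0, 0, 10], [0, 0, 0, 0, 0, 0, 10]],
], squeeze=15)

```text
time: 3.98
ee_pos: [0.4728, -0.0893, 0.0922]
eef_rot: [0.715, 0.585, -0.297, 0.242]
ft_force: [-1.1, -0.1, 0.8]
width: 0.0221
grip_force: 15.0
```

step_arm([
  [[0, 0, 0, -0.005, 0, -0.005, 10], [0, 0, 0, -0.012, 0, -0.012, 10], [0, 0, 0, -0.02, 0, -0.02, 10], [0, 0, 0, -0.028, 0, -0.028, 10], [0, 0, 0, -0.04, 0, -0.04, 10], [0, 0, 0, -0.055, 0, -0.055, 10], [0, 0, 0, -0.07, 0, -0.07, 10], [0, 0, 0, -0.085, 0, -0.085, 10], [0, 0, 0, -0.1, 0, -0.1, 10], [0, 0, 0, -0.1, 0, -0.1, 10]],
])

```text
time: 5.22
ee_pos: [0.4737, -0.089, 0.2354]
eef_rot: [0.715, 0.584, -0.296, 0.243]
ft_force: [-0.9, -1.1, -0.4]
width: 0.0221
grip_force: 15.0
```

```bash
python3 - <<'E'
from h import *
s=readout.read_state(); print(s["ee_pos"],s["joint_positions"].round(2),s["grip_force"],s["width"]); c=cams.camera("wrist"); d=cams.camera("side")
b=cv2.resize(d["img"][100:340,170:410],(420,420)); cv2.imwrite("pics/g2.png",np.hstack([c["img"][:,140:500],b])[:,:,::-1])
# final: vial mid over pad, vial mid offset along vial axis from grip: contact 21.5 mm above disc+... 
F0=frame(-.2,np.pi/4)
off=F0.T@(np.array([.4715,-.096,.0755])-np.array([.473,-.0889,.0924])); print("mid in tool",off)
for yaw in (-.2,.2,.36):
    F=frame(yaw,-np.pi/4); p=np.array([.499,.187,.13])-F@off; print(yaw,p,delta(p,F), "vial axis",F@F0.T@[0,0,1])
E
```

```text
[ 0.47368238 -0.08903224  0.23542253] [ 0.27  0.31 -0.72  1.79  0.79  1.68 -0.82] 14.990053996971255 0.0221414869313985
mid in tool [ 6.81900072e-03 -5.95476181e-05  1.70812085e-02]
-0.2 [0.49570085 0.17042504 0.13725648] ([-0.002, 1.572, -0.0], [0.2511, -0.0292, -0.1154]) vial axis [-1.98669331e-01 -9.80066578e-01  1.79380389e-16]
0.2 [0.50241587 0.17044871 0.13725648] ([-0.003, 1.549, -0.444], [0.2521, -0.0226, -0.1164]) vial axis [ 1.98669331e-01 -9.80066578e-01  1.79380389e-16]
0.36 [0.50500916 0.17120432 0.13725648] ([-0.003, 1.527, -0.621], [0.253, -0.0202, -0.1173]) vial axis [ 3.52274233e-01 -9.35896824e-01  1.79380389e-16]
```

View pics/g2.png

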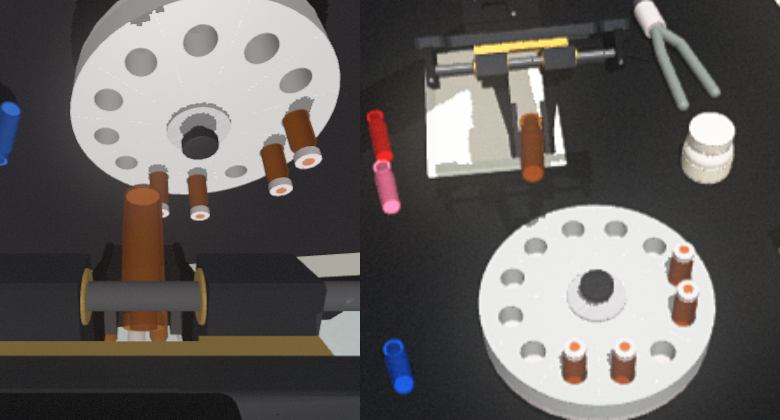

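The vial is out of its pocket, upright in the fingers, and all four capped vials are seated. Next I'll carry it over the pad while turning it.

step_arm([
  [[0, 0.13, -0.037, 0.017, -0.002, -0.014, 10], [0, 0.26, -0.074, 0.034, -0.004, -0.028, 10], [0, 0.39, -0.111, 0.051, -0.006, -0.042, 10], [0, 0.52, -0.148, 0.068, -0.008, -0.056, 10], [0, 0.65, -0.185, 0.085, -0.01, -0.07, 10], [0, 0.78, -0.222, 0.101, -0.012, -0.083, 10], [0, 0.91, -0.259, 0.118, -0.014, -0.097, 10], [0, 1.04, -0.296, 0.135, -0.016, -0.111, 10], [0, 1.17, -0.333, 0.152, -0.018, -0.125, 10], [0, 1.3, -0.37, 0.169, -0.02, -0.138, 10], [0, 1.43, -0.407, 0.186, -0.022, -0.152, 10], [0, 1.55, -0.444, 0.202, -0.023, -0.166, 10], [0, 1.55, -0.444, 0.202, -0.023, -0.166, 10], [0, 1.55, -0.444, 0.202, -0.023, -0.166, 10], [0, 1.55, -0.444, 0.202, -0.023, -0.166, 10], [0, 1.55, -0.444, 0.202, -0.023, -0.166, 10]],
])

```text
time: 7.32
ee_pos: [0.5023, 0.1703, 0.2083]
eef_rot: [0.585, 0.715, 0.242, -0.297]
ft_force: [0.3, -0.7, 0.5]
width: 0.0217
grip_force: 15.0
```

```bash
python3 - <<'E'
from h import *
s=readout.read_state(); print(s["ee_pos"],s["joint_positions"].round(2),s["grip_force"],s["width"])
F0=frame(-.2,np.pi/4); off=np.array([.0068,0,.0171]); Rt=R.from_quat(s["eef_rot"]).as_matrix()
print("mid",s["ee_pos"]+Rt@off,"axis",Rt@F0.T@[0,0,1])
F=frame(.2,-np.pi/4); p=np.array([.499,.187,.12])-F@off; print(p,delta(p,F))
E
```

```text
[0.50225867 0.17033083 0.20827381] [ 0.78  0.44 -0.92  1.77 -0.46  1.21  0.29] 14.990835956286901 0.02173698189868873
mid [0.49888931 0.18688956 0.20098642] axis [ 1.98866779e-01 -9.80026501e-01  2.48030051e-04]
[0.50235748 0.17043702 0.1272832 ] ([-0.001, 0.0, -0.001], [-0.0572, 0.0002, 0.0573])
```

step_arm([
  [[0, 0, 0, -0.012, 0, 0.012, 10], [0, 0, 0, -0.025, 0, 0.025, 10], [0, 0, 0, -0.038, 0, 0.038, 10], [0, 0, 0, -0.05, 0, 0.05, 10], [0, 0, 0, -0.057, 0, 0.057, 10], [0, 0, 0, -0.057, 0, 0.057, 10], [0, 0, 0, -0.057, 0, 0.057, 10], [0, 0, 0, -0.057, 0, 0.057, 10], [0, 0, 0, -0.057, 0, 0.057, 10]],
])

```text
time: 8.45
ee_pos: [0.5022, 0.1704, 0.1276]
eef_rot: [0.585, 0.715, 0.242, -0.297]
ft_force: [1.0, 0.2, 0.5]
width: 0.0215
grip_force: 15.0
```

```bash
python3 - <<'E'
from h import *
s=readout.read_state(); print(s["ee_pos"],s["grip_force"],s["width"],abs(s["joint_vel"]).max())
off=np.array([.0068,0,.0171]); Rt=R.from_quat(s["eef_rot"]).as_matrix(); m=s["ee_pos"]+Rt@off; a=np.array([.199,-.98,0])
print("mid",m)
c=cams.camera("wrist"); d=cams.camera("side")
for k in(d,): print([proj(k,m+t*a).round(1) for t in(-.0375,.0375)])
print([proj(c,m+t*a,s).round(1) for t in(-.0375,.0375)])
b=cv2.resize(d["img"][60:270,150:360],(420,420)); cv2.imwrite("pics/f1.png",np.hstack([c["img"][:,100:480],b])[:,:,::-1])
E
```

```text
[0.50221336 0.17038201 0.12759065] 14.990895609462314 0.021547969448514524 0.004215522337708558
mid [0.49884569 0.18695175 0.12032756]
[array([231.9, 109.7]), array([248.3, 129.7])]
[array([282.5, 191.3]), array([282.6, 326.9])]
```

View pics/f1.png

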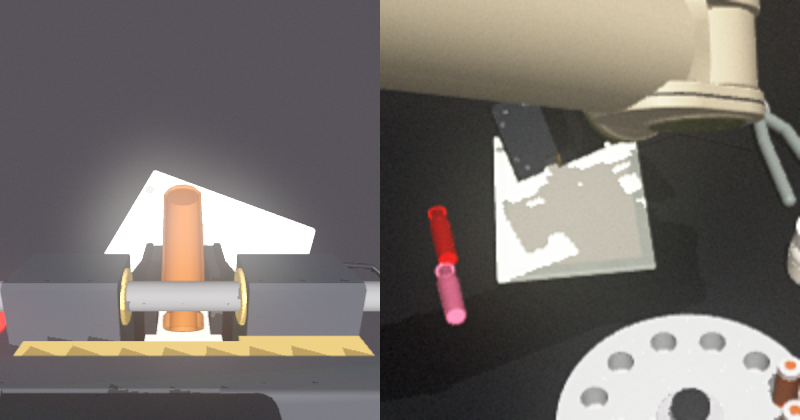

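The vial lies level over the pad, with its foot at wrist pixel (282,190) against the predicted (282,191), so it hasn't slipped. I'll hold briefly to confirm the grip is steady.

step_arm([
  [[0, 0, 0, 0, 0, 0, 10], [0, 0, 0, 0, 0, 0, 10], [0, 0, 0, 0, 0, 0, 10], [0, 0, 0, 0, 0, 0, 10]],
])

```text
time: 9.05
ee_pos: [0.502, 0.1704, 0.1273]
eef_rot: [0.585, 0.715, 0.242, -0.297]
ft_force: [0.1, -0.4, 0.4]
width: 0.0221
grip_force: 15.0
```

```bash
python3 - <<'E'
from h import *
s=readout.read_state(); print(s["width"],s["grip_force"],s["ee_pos"])
if s["grip_force"]>10 and s["width"]>.0205: print(r.close_job())
E
```

```text
0.02214109257164958 14.990984133137317 [0.50198566 0.17043459 0.12726122]
the job is handed in; nothing more can be done
None
```

I handed the job in at about 9 s, with the uncapped vial held level over the middle of the light pad, about 110 mm up at a 15 N grip; no verdict was returned.

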